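# Zero a spring tester and hold its lever at the set mark

### The job

Zero the bench spring tester: with its hand lever left up, turn the round knob until the scale's long zero line (the one with the dot) lies under the pointer. Then press the rubber pad of the spring-loaded hand lever down until the pointer stands opposite the nose of the steel index tab on the scale, and finish while still holding it there. Leave the knob as set, do not push the lever right down to its stop, and leave the other things on the bench where they are.

Things in the scene. Friction and masses are not known exactly. Their poses are not given: they have to be found in the camera images.
- spring_tester: Fixed bench spring tester: dark base plate 210 x 340 x 12 mm with a grey housing 92 x 330 mm, top 90 mm above the bench. Origin on the bench under the middle; -x is its front (to the robot), +y its left, z up. On top, left to right: round black knob (x 50, y +130 mm), white scale with pointer, hinge of the hand lever, whose pad hangs out over the front (x -86, y -130 mm).
- knob_grip (a point): Centre of the round black zero knob (diameter about 42 mm, 36 mm tall, upright axis; its top is 132 mm and its underside 96 mm above the bench). This point is on the axis at half-height, 117 mm above the bench; the knob is gripped across its sides from above at any yaw.
- zero_knob (a joint): Angle of the zero knob in rad, growing clockwise as seen from above. The scale shifts 12 mm per rad: clockwise moves it to the tester's left (+y), anticlockwise to its right (-y). It reads 0 when the scale is zeroed; light friction, stays where it is left.
- zero_line (a point): The long black zero line with a dot at its front end, on the white scale plate (135 x 44 mm, top 96 mm above the bench); this point is the middle of the line. Further short lines stand every 10 mm to its right (-y of the tester). The scale with its tab slides along the tester's y with the knob.
- pointer_tip (a point): Tip of the thin black pointer blade (4 mm wide), which lies across the scale and is carried on a rail behind it, 102 mm above the bench. With the lever up it stands at rest; pressing the lever moves it to the tester's right (-y), 240 mm per rad of the lever, that is 2 mm for each mm the pad goes down.
- tab_nose (a point): Nose of the steel index tab that sits on the front edge of the scale 40 to 75 mm to the right of the zero line and points at the pointer (99 mm above the bench). It moves with the scale and is stiff on it; it is not to be shifted.
- press_lever (a joint): Angle of the hand lever in rad: 0 up (at rest, level), growing as it is pressed down, stop at 0.42. A spring returns it: it takes about 4 N at the pad to start it and about 11 N at 0.31 rad. Its hinge lies 115 mm above the bench, 120 mm behind the pad's centre.
- pad_top (a point): Centre of the top face of the black rubber pad (44 x 56 x 14 mm) on the front end of the hand lever, 131 mm above the bench when the lever is up; it goes almost straight down, tilting with the lever. Its z axis is the pad's top normal.
- tape_measure: Loose tape measure, 40 x 91 x 67 mm, on the bench to the right of the tester. To be left alone.
- small_box: Loose small cardboard box, 68 x 120 x 40 mm, on the bench to the left of the tester. To be left alone.
- stapler: Loose stapler, 36 x 172 x 56 mm, on the bench in front of the left half of the tester. To be left alone.

How it is judged:
By the outcome, as a careful person would: the job done as asked, in the order asked, and still so for the second after the job is handed in, while the arm keeps its last pose, push and grip.
It also fails if it takes over 64 s, if anything falls off the work surface, if the arm or the gripper's body presses on something with over 40 N, if the wrist force passes 120 N, or if a joint passes its speed limit or range.

### The arm

A 6-joint arm with a two-finger parallel gripper is mounted at the origin on a cart in front of the work surface, level with it; the furniture and walls round the work are solid. World frame = base frame: x ahead of the robot, y to its left, z up, the work surface at z = 0. Lengths are in m, angles in rad, forces in N, time in s.
With the tool pointing down it reaches from about 0.35 to 0.775 m from the base axis. Payload 5.5 kg.
Tool frame: the origin (TCP) lies at the very end of the fingers, on their centre line; the grasp point (between the pads) lies 19 mm behind it (grip_depth is the distance from the TCP to the grasp point, in m); z points along the fingers, y is the line along which they close (so a half turn about z gives the same grasp; the last joint's range is limited). The gripper opens to 85 mm and grips with 20 to 120 N. Pads are 22 mm wide; open, the fingers measure 114 mm over their backs; the gripper's body (76 mm by 85 mm) begins 54 mm behind the grasp point. The pads swing forward as they close: fully open they stand 13 mm farther back than shut.
Start: joints at [-1.389, 0.313, 0.046, 1.304, 0, 1.431], TCP at [0.182, -0.546, 0.231] pointing down, gripper open.
Joint ranges: [-2.76, 2.76], [-0.86, 1.69], [-1.03, 1.26], [-2.2, 2.34], [-1.47, 1.5], [-3.14, 3.14]. Speed limits (rad/s): [2.57, 2.57, 3.14, 3.14, 3.14, 3.14].

### API

Orientations are given as a unit quaternion [w, x, y, z].
In Python, from station import * gives the robot as it stands.
- The arm moves only by the tool play_rows, never from a script. Its argument "plan" is text: rows parted by semicolons, each of 5 numbers parted by spaces: the shift along the tool's x, y, z in cm, then the turn about the tool's z in rad, then the finger opening in cm, from 0 to 8.54. A call has exactly 8 rows; each row is the pose to reach, as a shift and turn from the pose commanded when the call began, along the tool's axes at that moment; what a row does not reach only later rows make up. A row lasts 1/12 s, in which the tool goes at most 41.7 mm and 7.16 degrees, less where a joint would pass 70% of its speed; a pose out of reach is approached as far as the arm can. A call with a gripper value outside its range is refused whole. The fingers move at their own pace and stop on an object; "squeeze" is the grip in N (left out, the last holds). Time passes only in rows, so rows that repeat a pose let the fingers close, or fill a call up. It gives the time, the measured TCP pose, the force, the opening and the grip force at its end, in the units of the state.
- sense(): the state, without advancing time (a new reading comes with each control period).
- camera(name): name is "scene" or "top" or "wrist"; returns a dict with "image" (400x640x3 uint8, blue, green, red), "vfov" (degrees; the focal length in pixels is half the picture's height over the tangent of half this angle, whatever the lens; pixels are square), "cx", "cy" (the principal point, pixels), "R" (3x3) and "t" (3): a world point X has camera coordinates R X + t; the wrist camera has in their place "mount" (4x4, takes a point from camera to tool coordinates, whose origin is the TCP and whose axes are the flange's). Camera axes: x right, y down, z forward; pixel columns grow to the right and rows downward; lengths in m; the calibration is good to about 2 mm. A picture is of the moment at which its call begins: read the wrist's pose just before it. There is no depth.
- hand_in(): hands the job in; it is judged then, once.
Trained networks look in the newest picture that a camera, given by its name, has taken for a name from the list of things; names that differ only in an ending like _2 or _b are one class to them, and where a whole thing is asked for, a point or a joint stands for the part that bears it (a point fixed in the world has none). Each returns a list of dicts, best first, with "score" (0 to 1); they miss things now and then, are a little off and sometimes report something else, mostly with a low value. They report only what shows in the picture. A call takes as long as a camera call.
- look_for(query, camera): "centre" ([x, y, z] in m, in world coordinates, good to about 4 mm: the middle of the surface that is visible of it).
- silhouettes(query, camera): "pixels" (400x640 bool, what is visible of it).
- pinpoint(query, camera): "centre" ([x, y, z] in m, in world coordinates, good to about 4 mm: a listed point, or the origin of a listed thing).
The state is a dict: "clock": time; "qpos": joint angles; "qd": joint speeds; "joint_efforts": joint torques, N m; "tcp_pos": TCP position; "eef_rot": TCP orientation; "ft_force": force on the tool from outside, world axes, zero at the start; "torque": the same for the moment, N m; "grip_width": finger opening in m; "grasp_force": force on a finger pad.
Only numpy, scipy, OpenCV 4.12 (cv2) and the standard library are available. Lean on these libraries where they do the work, as an engineer would, in place of code of your own. Each camera call takes 0.05 s, during which the arm holds its last target. There are 200 camera calls.

## Working session

There is one attempt and no reset: what is moved stays moved. The work goes in short steps, Python scripts to look and compute and a tool call to move; the robot and the scene stay as the last step left them, time stands still between calls to the robot, and variables do not carry over. Pictures are saved under pics/ and viewed, at most 10 in all, crops included, and the job is handed in when it is done.

Besides the shell and the picture viewer there is one more tool, called after ">>>" as name(argument=value, ...), one argument or row to a line, values as JSON. play_rows: Moves the arm, as the interface text tells. Its arguments: {"type":"object","properties":{"plan":{"type":"string"},"squeeze":{"type":"number"}},"required":["plan"]}

```bash
mkdir -p pics
python3 - <<'E'
from station import *
import cv2
s=sense();print(s)
for c in("top","scene"):
    im=camera(c);cv2.imwrite(f"pics/{c}0.png",im["image"])
    print(c,im["vfov"],im["cx"],im["cy"],im["R"],im["t"])
    for q in("spring_tester","knob_grip","zero_line","pointer_tip","tab_nose","pad_top","stapler","small_box","tape_measure"):
        print(q,[(np.round(d["centre"],4).tolist() if 0 else [round(float(v),4) for v in d["centre"]],round(float(d["score"]),2)) for d in pinpoint(q,c)[:2]])
E
```

```text
{'clock': 0.0, 'qpos': array([-1.38862204e+00,  3.14003690e-01,  4.49856122e-02,  1.30359318e+00,
        9.11040214e-06,  1.43121416e+00]), 'qd': array([-0.0004525 , -0.00012835, -0.00230381,  0.0002657 ,  0.00036829,
       -0.00092711]), 'joint_efforts': array([ 5.08412631e-04, -4.80629325e+01,  2.98530900e+01,  1.95411901e-02,
       -1.64716389e-04,  1.65743779e-05]), 'tcp_pos': array([ 0.18174511, -0.5449898 ,  0.23040971]), 'eef_rot': array([-9.07354956e-04,  9.87086580e-01,  1.60185082e-01, -1.47697725e-05]), 'ft_force': array([-0.91882979, -0.0781149 ,  0.11654675]), 'torque': array([-0.04853418, -0.03695553, -0.00513983]), 'grasp_force': 0.0, 'grip_width': 0.08533000838661364}
top 54.46890863402999 320.37400652752086 199.44688641943844 [[-0.02137903 -0.99959767 -0.0186394 ]
 [-0.99804476  0.02243365 -0.05833857]
 [ 0.05873325  0.01735573 -0.99812283]] [0.04651727 0.51986874 1.22716592]
spring_tester [([0.5841, -0.0915, -0.002], 0.66)]
knob_grip [([0.6268, 0.0379, 0.1172], 0.58)]
zero_line []
pointer_tip [([0.6226, -0.0504, 0.1041], 0.39)]
tab_nose [([0.6228, -0.1039, 0.0971
[... 186 characters left out ...]
85), ([0.5336, 0.1456, -0.0003], 0.5)]
scene 42.3736755948735 321.2470064230227 200.97558053670636 [[-5.09069368e-01 -8.60725131e-01  7.92436444e-04]
 [-5.12842060e-01  3.02576905e-01 -8.03392954e-01]
 [ 6.91260732e-01 -4.09389138e-01 -5.95448683e-01]] [0.28085248 0.35182856 0.88188537]
spring_tester [([0.5862, -0.0925, 0.0025], 0.94)]
knob_grip [([0.6232, 0.0416, 0.1205], 0.75), ([0.6202, -0.0246, 0.0942], 0.52)]
zero_line [([0.6206, -0.0241, 0.0958], 0.57)]
pointer_tip [([0.626, -0.052, 0.101], 0.48)]
tab_nose [([0.6219, -0.1027, 0.095], 0.59)]
pad_top []
stapler [([0.415, -0.0292, 0.002], 0.7), ([0.6241, -0.0512, 0.1033], 0.65)]
small_box [([0.5325, 0.1478, 0.0013], 0.86)]
tape_measure []
```

Run:
```python
import cv2
a=cv2.imread("pics/top0.png")
cv2.imwrite("pics/topc.png",cv2.resize(a[100:340,150:470],None,fx=2.5,fy=2.5,interpolation=cv2.INTER_CUBIC))
a=cv2.imread("pics/scene0.png");cv2.imwrite("pics/scenec.png",a)
```

```text
(no output)
```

View pics/topc.png

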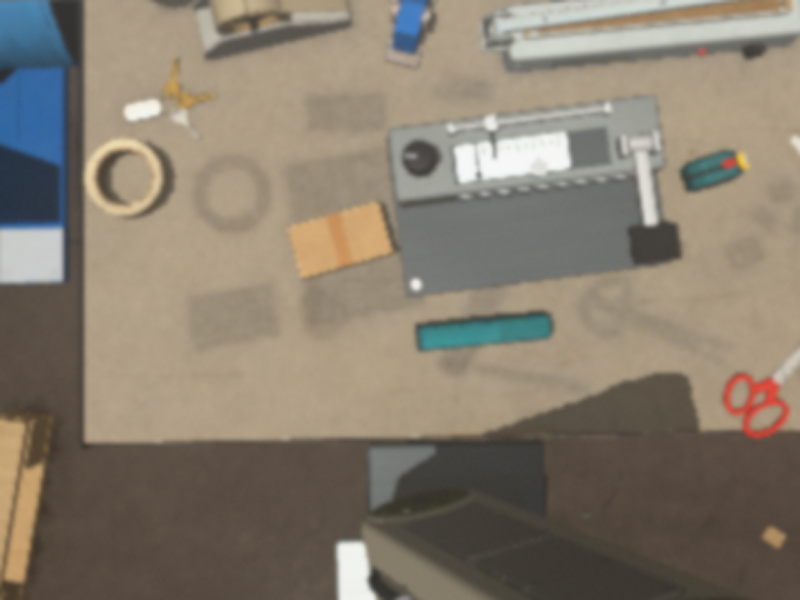

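View pics/scenec.png

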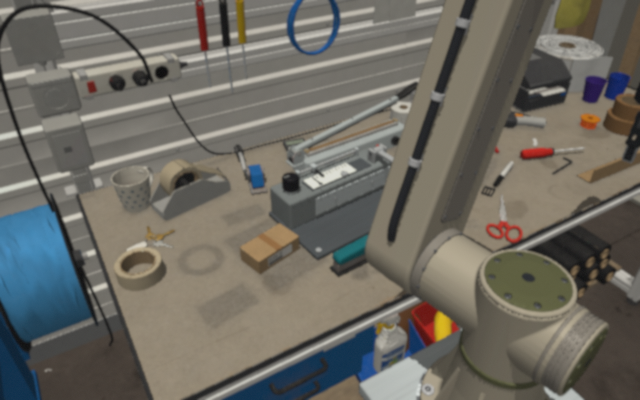

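>>> play_rows(
  plan="3.3 -2.2 -0.7 0 8.5;6.6 -4.5 -1.4 0 8.5;9.9 -6.8 -2.1 0 8.5;13.2 -9.1 -2.8 0 8.5;16.5 -11.4 -3.5 0 8.5;19.8 -13.7 -4.2 0 8.5;23.1 -16 -4.9 0 8.5;26.4 -18.2 -5.6 0 8.5",
  squeeze=40,
)

```text
clock: 1.67
tcp_pos: [0.3754, -0.2876, 0.2879]
eef_rot: [0.0, 0.987, 0.16, 0.0]
ft_force: [0.5, -0.1, -0.6]
grip_width: 0.085
grasp_force: 0.0
```

>>> play_rows(
  plan="3.3 -2.2 0 0 8.5;6.6 -4.5 0 0 8.5;9.9 -6.8 0 0 8.5;13.2 -9.1 0 0 8.5;16.5 -11.4 0 0 8.5;19.8 -13.7 0 0 8.5;23.1 -16 0 0 8.5;23.1 -16 0 0 8.5",
)

```text
clock: 2.33
tcp_pos: [0.5464, -0.0591, 0.2868]
eef_rot: [-0.001, 0.987, 0.164, 0.001]
ft_force: [-0.5, -0.7, -0.1]
grip_width: 0.085
grasp_force: 0.0
```

```bash
cat > h.py <<'E'
from station import *
import numpy as np, cv2
from scipy.spatial.transform import Rotation as Ro
def tool():
    s=sense(); q=s["eef_rot"]; return Ro.from_quat([q[1],q[2],q[3],q[0]]).as_matrix(), np.array(s["tcp_pos"]), s
def wrist(name=None,qs=("knob_grip","zero_line","pointer_tip","tab_nose","pad_top")):
    R,p,s=tool(); c=camera("wrist")
    if name: cv2.imwrite(f"pics/{name}.png",c["image"])
    T=np.eye(4);T[:3,:3]=R;T[:3,3]=p
    M=T@np.array(c["mount"])
    print("clock",s["clock"],"tcp",p.round(4),"F",s["ft_force"].round(1),"q",s["qpos"].round(2))
    out={}
    for q in qs:
        r=pinpoint(q,"wrist")
        if r: out[q]=np.array(r[0]["centre"])
        print(q,[([round(float(v),4) for v in d["centre"]],round(float(d["score"]),2),px(c,M,d["centre"])) for d in r[:2]])
    return c,M,out
def px(c,M,X):
    f=200/np.tan(np.radians(c["vfov"]/2)); v=M[:3,:3].T@(np.array(X)-M[:3,3])
    return [round(float(c["cx"]+f*v[0]/v[2]),1),round(float(c["cy"]+f*v[1]/v[2]),1)]
def ray(c,M,u,v,z):
    f=200/np.tan(np.radians(c["vfov"]/2)); d=M[:3,:3]@np.array([(u-c["cx"])/f,(v-c["cy"])/f,1])
    return M[:3,3]+d*(z-M[2,3])/d[2]
E
python3 - <<'E'
from h import *
c,M,o=wrist("w1"); print(c["mount"],c["vfov"])
E
```

```text
clock 2.3333 tcp [ 0.5464 -0.0591  0.2868] F [-0.5 -0.7 -0.1] q [-0.26  0.25  0.1   1.42  0.    2.56]
knob_grip [([0.6198, 0.0436, 0.1154], 0.64, [239.7, 80.5]), ([0.621, -0.0284, 0.0918], 0.37, [311.3, 104.9])]
zero_line [([0.6226, -0.0311, 0.0907], 0.72, [314.2, 104.3])]
pointer_tip [([0.6255, -0.0521, 0.1026], 0.62, [334.4, 108.2]), ([0.5863, -0.0923, -0.0017], 0.49, [347.6, 145.5])]
tab_nose [([0.6266, -0.1014, 0.0989], 0.52, [378.5, 123.0]), ([0.6246, 0.0412, 0.1135], 0.28, [243.9, 76.5])]
pad_top [([0.5128, -0.2334, 0.1331], 0.76, [456.5, 266.2])]
[[ 3.43614696e-04 -9.52943676e-01 -3.03147211e-01  7.76369755e-02]
 [ 9.99999725e-01  1.28102748e-04  7.30799721e-04  9.60628842e-05]
 [-6.57576982e-04 -3.03147379e-01  9.52943458e-01 -1.42742087e-01]
 [ 0.00000000e+00  0.00000000e+00  0.00000000e+00  1.00000000e+00]] 66.82511971409262
```

View pics/w1.png

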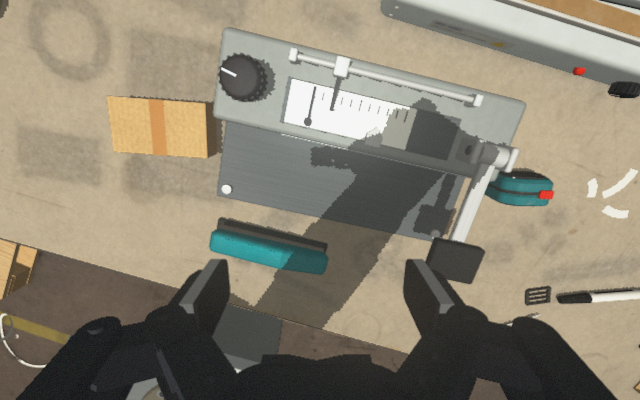

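>>> play_rows(
  plan="2 -1.4 0 -0.12 7.5;4 -2.8 0 -0.24 7.5;6 -4.2 0 -0.36 7.5;8 -5.6 0 -0.48 7.5;10.5 -7.1 0 -0.6 7.5;10.5 -7.1 0 -0.72 7.5;10.5 -7.1 2 -0.84 7.5;10.5 -7.1 4 -0.96 7.5",
)

```text
clock: 3.3
tcp_pos: [0.6214, 0.0348, 0.2482]
eef_rot: [0.001, 0.8, 0.6, 0.001]
ft_force: [-0.3, -0.4, -0.8]
grip_width: 0.0748
grasp_force: 0.0
```

>>> play_rows(
  plan="0 0 0 -0.12 7.5;0 0 0 -0.24 7.5;0 0 0 -0.36 7.5;0 0 0 -0.48 7.5;0 0 0 -0.6 7.5;0 0 0 -0.72 7.5;0 0 0 -0.84 7.5;0 0 0 -0.96 7.5",
)

```text
clock: 3.97
tcp_pos: [0.6201, 0.0342, 0.2476]
eef_rot: [0.0, 0.433, 0.901, -0.0]
ft_force: [0.5, 0.2, 0.5]
grip_width: 0.0752
grasp_force: 0.0
```

Run:
```python
from h import *
R,p,s=tool();print(R.round(3))
c,M,o=wrist("w2")
r=silhouettes("knob_grip","wrist")
for d in r[:1]:
    v,u=np.nonzero(d["pixels"]);print(d["score"],u.mean(),v.mean(),u.min(),u.max(),v.min(),v.max(),ray(c,M,u.mean(),v.mean(),.125))
```

```text
[[-0.624  0.781  0.   ]
 [ 0.781  0.624 -0.   ]
 [-0.     0.    -1.   ]]
clock 3.9667 tcp [0.6201 0.0342 0.2476] F [0.5 0.2 0.5] q [-0.07  0.4   0.21  1.38 -0.    0.82]
knob_grip [([0.622, 0.0445, 0.1152], 0.58, [324.6, 186.3]), ([0.6248, -0.0486, 0.1009], 0.54, [270.6, 251.4])]
zero_line [([0.6197, -0.0274, 0.093], 0.58, [279.6, 231.2])]
pointer_tip [([0.6245, -0.0516, 0.1017], 0.72, [268.6, 253.6])]
tab_nose []
pad_top [([0.5144, -0.233, 0.133], 0.92, [73.9, 331.5])]
0.61 323.14533873769545 189.51244933410538 301 346 165 214 [0.62106701 0.04312628 0.125     ]
```

View pics/w2.png

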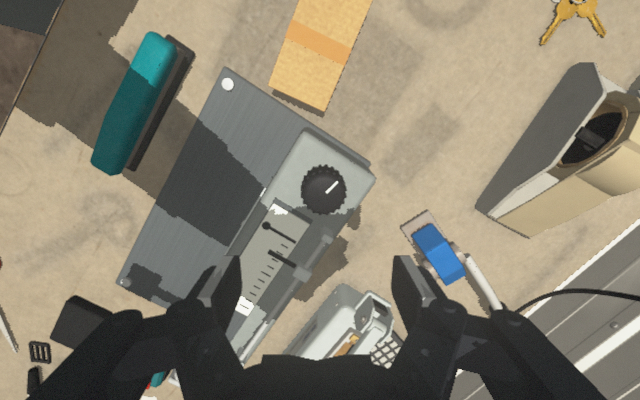

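>>> play_rows(
  plan="0.6 0.6 2 0 7.5;0.6 0.6 5 0 7.5;0.6 0.6 8 0 7.5;0.6 0.6 10 0 7.5;0.6 0.6 12 0 7.5;0.6 0.6 13.5 0 7.5;0.6 0.6 13.9 0 7.5;0.6 0.6 13.9 0 7.5",
)

```text
clock: 4.98
tcp_pos: [0.6203, 0.0445, 0.1069]
eef_rot: [-0.001, 0.435, 0.9, -0.001]
ft_force: [0.7, 0.6, -0.0]
grip_width: 0.0749
grasp_force: 0.0
```

>>> play_rows(
  plan="0 0 0 0 6;0 0 0 0 5;0 0 0 0 4.5;0 0 0 0 3.8;0 0 0 0 3.8;0 0 0 0 3.8;0 0 0 0 3.8;0 0 0 0 3.8",
  squeeze=30,
)

```text
clock: 5.65
tcp_pos: [0.6211, 0.0434, 0.1099]
eef_rot: [0.001, 0.435, 0.9, -0.001]
ft_force: [-3.6, -2.6, 6.1]
grip_width: 0.0383
grasp_force: 16.3
```

Run:
```python
from h import *
c,M,o=wrist("w3"); s=sense(); print(s["torque"],s["grasp_force"],s["grip_width"])
```

```text
clock 5.65 tcp [0.6211 0.0434 0.1099] F [-3.6 -2.6  6.1] q [-0.06  0.46 -0.04  1.07 -0.    0.84]
knob_grip [([0.622, 0.0454, 0.1168], 0.76, [319.9, 266.7])]
zero_line []
pointer_tip []
tab_nose [([0.5854, -0.0941, -0.0022], 0.73, [198.7, 284.3])]
pad_top []
[-0.71187021  0.77521227 -0.01571458] 16.253018332645297 0.03833561556179184
```

>>> play_rows(
  plan="0 0 0 0 3;0 0 0 0 3;0 0 0 -0.1 3;0 0 0 -0.2 3;0 0 0 -0.3 3;0 0 0 -0.4 3;0 0 0 -0.5 3;0 0 0 -0.6 3",
  squeeze=40,
)

```text
clock: 6.62
tcp_pos: [0.6204, 0.0423, 0.11]
eef_rot: [-0.0, 0.148, 0.989, -0.002]
ft_force: [-6.3, -6.7, 8.3]
grip_width: 0.0379
grasp_force: 39.7
```

>>> play_rows(
  plan="0 0 0 -0.1 3;0 0 0 -0.2 3;0 0 0 -0.3 3;0 0 0 -0.4 3;0 0 0 -0.5 3;0 0 0 -0.6 3;0 0 0 -0.7 3;0 0 0 -0.7 3",
)

```text
clock: 7.28
tcp_pos: [0.6204, 0.0407, 0.11]
eef_rot: [-0.001, -0.199, 0.98, -0.003]
ft_force: [-6.7, -12.3, 7.8]
grip_width: 0.0377
grasp_force: 39.7
```

Run:
```python
from h import *
c,M,o=wrist("w4"); s=sense(); print(s["torque"],s["grasp_force"],s["grip_width"])
for n in("scene",):
    c=camera(n)
    for q in("zero_line","pointer_tip","tab_nose"): print(q,[(d["centre"],d["score"]) for d in pinpoint(q,n)[:1]])
```

```text
clock 7.2833 tcp [0.6204 0.0407 0.11  ] F [ -6.7 -12.3   7.8] q [-0.06  0.46 -0.04  1.07 -0.01 -0.46]
knob_grip [([0.6221, 0.0438, 0.1184], 0.77, [320.7, 275.0])]
zero_line [([0.6236, -0.0428, 0.0924], 0.78, [175.7, 198.0])]
pointer_tip [([0.6226, -0.0502, 0.1024], 0.93, [153.7, 196.4])]
tab_nose [([0.6288, -0.1168, 0.1011], 0.93, [22.7, 156.6])]
pad_top []
[-2.28487297  1.28495668 -0.02051179] 39.673463394865394 0.03788181582756968
zero_line []
pointer_tip []
tab_nose []
```

View pics/w4.png

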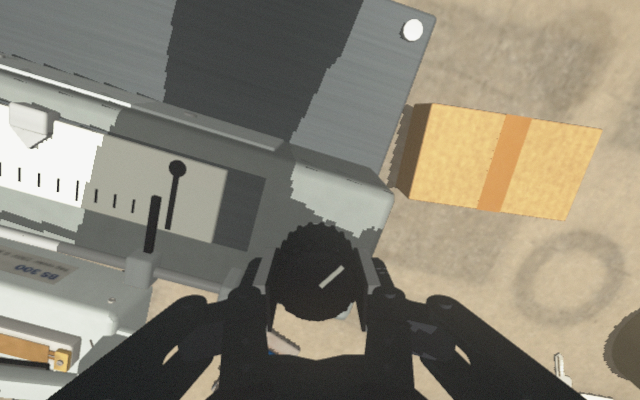

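```bash
cat >> h.py <<'E'
def line(c,M,rows,u0,u1,z,thr=60):
    """centre of the dark blob cols per row -> world points"""
    g=c["image"].max(2).astype(float); P=[]
    for v in rows:
        w=np.clip(thr-g[v,u0:u1],0,None)
        if w.sum()>0: P.append(ray(c,M,(w*np.arange(u0,u1)).sum()/w.sum(),v,z))
    P=np.array(P); a=np.polyfit(P[:,0],P[:,1],1); return P,a
E
python3 - <<'E'
from h import *
R,p,s=tool(); c=camera("wrist"); T=np.eye(4);T[:3,:3]=R;T[:3,3]=p;M=T@np.array(c["mount"])
g=c["image"].max(2)
for v in (185,195,205,215,225,235,245): print(v,g[v,140:190].tolist())
# tester axis from ticks rail: use zero line & pointer
Pz,az=line(c,M,range(180,195),160,186,.0965); Pp,ap=line(c,M,range(212,246),143,163,.102)
print(az,ap,[np.polyval(az,x) for x in(.61,.62,.63)],[np.polyval(ap,x) for x in(.61,.62,.63)])
E
```

```text
185 [172, 170, 172, 172, 170, 169, 171, 171, 171, 169, 170, 171, 169, 169, 170, 169, 171, 169, 169, 167, 170, 170, 170, 168, 170, 171, 170, 167, 171, 170, 169, 140, 52, 42, 46, 50, 46, 96, 145, 169, 169, 170, 170, 173, 169, 170, 168, 169, 168, 171]
195 [172, 171, 169, 170, 169, 173, 170, 171, 168, 168, 168, 170, 168, 156, 134, 149, 154, 168, 172, 171, 171, 169, 168, 171, 169, 170, 170, 169, 171, 144, 72, 41, 52, 47, 48, 69, 131, 168, 167, 169, 171, 169, 166, 169, 171, 169, 172, 169, 168, 167]
205 [171, 168, 169, 170, 170, 172, 168, 169, 167, 143, 62, 46, 43, 38, 43, 47, 46, 43, 45, 39, 116, 166, 171, 169, 168, 171, 169, 157, 114, 46, 49, 48, 44, 55, 124, 170, 170, 168, 167, 170, 166, 168, 167, 169, 168, 167, 168, 169, 171, 168]
215 [170, 171, 168, 169, 171, 170, 172, 161, 120, 44, 44, 45, 46, 43, 40, 39, 45, 33, 87, 144, 168, 169, 167, 170, 171, 170, 138, 50, 47, 44, 48, 44, 94, 150, 169, 170, 169, 170, 167, 169, 168, 169, 169, 170, 169, 169, 171, 170, 165, 169]
225 [114, 121, 131, 137, 152, 162, 147, 93, 43, 47, 46, 40, 43, 44, 43, 44, 50, 117, 167, 171, 169, 171, 170, 169, 152, 93,
[... 151 characters left out ...]
6, 45, 38, 41, 41, 42, 36, 40, 41, 62, 91, 99, 104, 104, 101, 104, 101, 100, 105, 102, 102, 99, 100, 99, 100, 99, 102, 100, 102, 100, 108, 113, 120, 130, 137, 150, 163, 166, 170, 171, 170, 169, 165, 167]
245 [104, 103, 103, 97, 72, 37, 39, 41, 41, 39, 40, 36, 38, 36, 74, 104, 102, 104, 100, 102, 99, 101, 103, 100, 99, 101, 99, 103, 100, 101, 102, 104, 101, 104, 103, 106, 104, 102, 104, 102, 100, 102, 104, 103, 101, 102, 103, 100, 103, 99]
[ 0.10013842 -0.10560586] [ 0.10893898 -0.11708557] [np.float64(-0.04452142071621012), np.float64(-0.04352003648381567), np.float64(-0.04251865225142122)] [np.float64(-0.05063278849226725), np.float64(-0.04954339865171366), np.float64(-0.04845400881116006)]
```

>>> play_rows(
  plan="0 0 0 -0.1 3;0 0 0 -0.2 3;0 0 0 -0.3 3;0 0 0 -0.4 3;0 0 0 -0.48 3;0 0 0 -0.5 3;0 0 0 -0.5 3;0 0 0 -0.5 3",
)

```text
clock: 8.5
tcp_pos: [0.6212, 0.0397, 0.1101]
eef_rot: [-0.002, -0.433, 0.901, -0.004]
ft_force: [-5.3, -13.2, 6.4]
grip_width: 0.0373
grasp_force: 39.5
```

Run:
```python
from h import *
c,M,o=wrist("w5",qs=("zero_line","pointer_tip","tab_nose")); s=sense(); print(s["torque"],s["grasp_force"],s["grip_width"],s["eef_rot"])
cv2.imwrite("pics/w5c.png",cv2.resize(c["image"][40:340,0:320],None,fx=2.5,fy=2,interpolation=cv2.INTER_CUBIC))
```

```text
clock 8.5 tcp [0.6212 0.0397 0.1101] F [ -5.3 -13.2   6.4] q [-0.06  0.46 -0.04  1.07 -0.01 -0.96]
zero_line [([0.6249, -0.0533, 0.0945], 0.61, [196.5, 122.6])]
pointer_tip [([0.6245, -0.0492, 0.1004], 0.8, [198.5, 129.3])]
tab_nose [([0.6271, -0.0513, 0.0999], 0.24, [192.1, 129.2])]
[-2.76508274  0.9669737   0.0083617 ] 39.52446892973967 0.037057626980897186 [-0.00176655 -0.43347644  0.90115452 -0.00394911]
```

View pics/w5c.png

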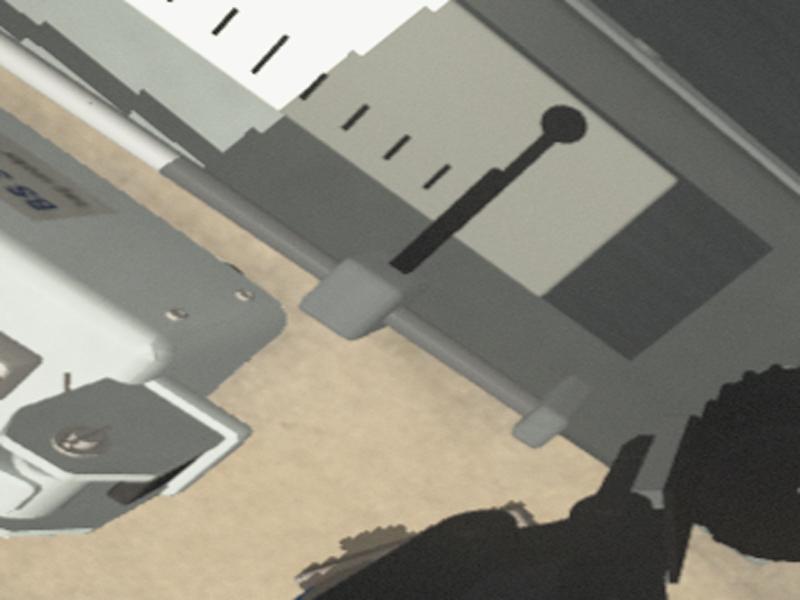

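```bash
cat >> h.py <<'E'
YAW=0.1
def cur():
    R,p,s=tool(); c=camera("wrist"); T=np.eye(4);T[:3,:3]=R;T[:3,3]=p; return c,T@np.array(c["mount"]),s
def ty(P): # coordinates along tester y / x
    P=np.atleast_2d(P); return -np.sin(YAW)*P[:,0]+np.cos(YAW)*P[:,1], np.cos(YAW)*P[:,0]+np.sin(YAW)*P[:,1]
def seg(c,M,a,b,z,half=9,thr=75,n=40):
    """walk a->b in pixels; dark centroid across; returns tester y,x arrays"""
    g=cv2.GaussianBlur(c["image"].max(2),(3,3),0).astype(np.float32); a,b=np.array(a,float),np.array(b,float)
    d=(b-a)/np.linalg.norm(b-a); nrm=np.array([-d[1],d[0]]); t=np.arange(-half,half+.1,.25); out=[]
    for k in np.linspace(0,1,n):
        q=a+k*(b-a)+t[:,None]*nrm
        v=cv2.remap(g,q[:,0].astype(np.float32)[None],q[:,1].astype(np.float32)[None],1)[0]
        w=v<thr
        if w.any():
            m=q[w].mean(0); out.append(np.r_[ray(c,M,*m,z),w.sum()*.25])
    o=np.array(out); y,x=ty(o[:,:3]); return y,x,o[:,3]
E
python3 - <<'E'
from h import *
c,M,s=cur()
for n,a,b,z in(("zero",(218,109),(204,121),.0962),("ptr",(190,133),(166,168),.102)):
    y,x,w=seg(c,M,a,b,z); k=np.polyfit(x,y,1); print(n,(y*1e3).round(2)[::6],(x*1e3).round(1)[::6],w[::6],k[0])
d=ray(c,M,225.6,102,.0962);print("dot",ty(d)[0]*1e3)
print("tab" ,s["ft_force"])
E
```

```text
zero [-111.36 -111.37 -111.38 -111.27 -111.28 -111.35 -111.3 ] [603.2 604.7 606.1 607.6 609.1 610.6 612.1] [5.   4.75 4.5  4.75 5.   4.5  4.5 ] 0.0032279432296696354
ptr [-110.93 -110.85 -110.94 -110.86 -111.01 -110.93 -110.91] [620.  623.4 626.8 630.3 633.8 637.3 640.9] [ 9.    8.75  8.75  9.    9.75 10.   10.  ] -0.0015124475284127121
dot [-111.15758206]
tab [ -4.9778686  -14.50377807   5.88827887]
```

>>> play_rows(
  plan="0.1 -0.1 0 0 3;0.2 -0.15 0 0 3;0.27 -0.22 0 0 3;0.27 -0.22 0 0 3;0.27 -0.22 0 0 3;0.27 -0.22 0 0 3;0.27 -0.22 0 0 3;0.27 -0.22 0 0 3",
)

```text
clock: 9.42
tcp_pos: [0.6212, 0.0396, 0.1101]
eef_rot: [-0.0, -0.434, 0.901, -0.001]
ft_force: [-3.4, -5.2, 5.8]
grip_width: 0.0378
grasp_force: 39.6
```

Run:
```python
from h import *
c,M,s=cur()
print(s["ft_force"],s["tcp_pos"])
for n,a,b,z in(("zero",(.6032,-.1113),(.611,-.1113),.0962),("ptr",(.622,-.1109),(.638,-.1109),.102)):
    W=lambda q:px(c,M,[np.cos(YAW)*q[0]-np.sin(YAW)*q[1],np.sin(YAW)*q[0]+np.cos(YAW)*q[1],z])
    y,x,w=seg(c,M,W(a),W(b),z); print(n,y.mean()*1e3,w.mean())
print("cam tester y",ty(M[:3,3]),M[:3,3])
```

```text
[-3.43769353 -5.22698768  5.75637594] [0.62115684 0.03955114 0.11007366]
zero -111.32731708572152 4.6625
ptr -110.91266269203489 9.10625
cam tester y (array([-0.07794419]), array([0.5679154])) [ 0.57285963 -0.02085786  0.25296141]
```

>>> play_rows(
  plan="0 0 0 0.02 3;0 0 0 0.03 3;0 0 0 0.03 3;0 0 0 0.03 3;0 0 0 0.03 3;0 0 0 0.03 4.5;0 0 0 0.03 5.5;0 0 0 0.03 5.5",
)

```text
clock: 10.13
tcp_pos: [0.6219, 0.0411, 0.1087]
eef_rot: [0.001, -0.422, 0.907, -0.0]
ft_force: [-0.7, 0.0, 0.0]
grip_width: 0.0548
grasp_force: 0.0
```

>>> play_rows(
  plan="0 0 -1 0 5.5;0 0 -2.5 0 5.5;0 0 -5 0 5.5;0 0 -7 0 5.5;0 0 -7 0 5.5;0 0 -7 0 5.5;0 0 -7 0 5.5;0 0 -7 0 5.5",
)

```text
clock: 10.8
tcp_pos: [0.6208, 0.0411, 0.1772]
eef_rot: [-0.001, -0.422, 0.907, 0.0]
ft_force: [0.9, 0.3, -0.1]
grip_width: 0.055
grasp_force: 0.0
```

Run:
```python
from h import *
c,M,s=cur()
print(s["clock"],s["ft_force"],s["tcp_pos"],s["qpos"].round(3),ty(M[:3,3]))
for n,a,b,z in(("zero",(.6032,-.1110),(.611,-.1110),.0962),("ptr",(.622,-.1109),(.638,-.1109),.102)):
    W=lambda q:px(c,M,[np.cos(YAW)*q[0]-np.sin(YAW)*q[1],np.sin(YAW)*q[0]+np.cos(YAW)*q[1],z])
    y,x,w=seg(c,M,W(a),W(b),z,half=6); print(n,y.mean()*1e3,w.mean(),W(a),W(b))
cv2.imwrite("pics/w6.png",c["image"])
for q in("tab_nose","pad_top"): print(q,[(d["centre"],d["score"]) for d in pinpoint(q,"wrist")[:1]])
```

```text
10.8 [ 0.87722216  0.31713045 -0.1295837 ] [0.62076458 0.04112061 0.17723691] [-0.063  0.425  0.077  1.224 -0.    -0.933] (array([-0.07521496]), array([0.56640755]))
zero -111.01131760431274 2.78125 [243.1, 110.0] [236.0, 118.2]
ptr -110.86072423890336 5.775 [224.0, 130.3] [209.8, 146.9]
tab_nose [([0.6261, -0.1231, 0.1019], 0.87)]
pad_top []
```

View pics/w6.png

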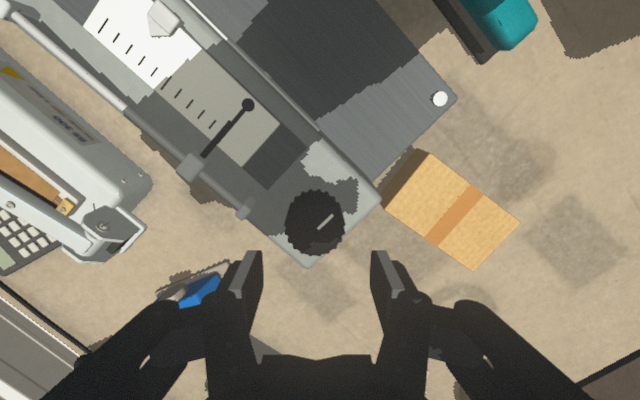

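>>> play_rows(
  plan="3.4 -1.1 0 0.12 3;6.8 -2.2 -1 0.24 2;10.2 -3.3 -2 0.36 1;13.6 -4.4 -2 0.48 0;17 -5.5 -2 0.6 0;20.4 -6.6 -2 0.72 0;23.8 -7.7 -2 0.84 0;27.3 -8.9 -2 0.96 0",
)

```text
clock: 11.62
tcp_pos: [0.5123, -0.2262, 0.1979]
eef_rot: [-0.0, 0.048, 0.999, 0.0]
ft_force: [-0.1, 0.0, -0.0]
grip_width: 0.0001
grasp_force: 0.0
```

>>> play_rows(
  plan="0 0 0 0.12 0;0 0 0 0.24 0;0 0 0 0.36 0;0 0 0 0.48 0;0 0 0 0.6 0;0 0 0 0.72 0;0 0 0 0.84 0;0 0 0 0.96 0",
)

```text
clock: 12.28
tcp_pos: [0.5132, -0.2249, 0.1977]
eef_rot: [-0.001, 0.504, 0.864, -0.0]
ft_force: [-0.3, -0.4, -0.3]
grip_width: -0.0002
grasp_force: 0.0
```

>>> play_rows(
  plan="0 0 0 0.12 0;0 0 0 0.24 0;0 0 0 0.36 0;0 0 0 0.48 0;0 0 0 0.52 0;0 0 0 0.52 0;0 0 0 0.52 0;0 0 0 0.52 0",
)

```text
clock: 12.95
tcp_pos: [0.5133, -0.225, 0.198]
eef_rot: [-0.0, 0.706, 0.708, -0.0]
ft_force: [0.9, 0.1, 0.5]
grip_width: 0.0004
grasp_force: 0.0
```

Run:
```python
from h import *
R,p,s=tool();print(R.round(3),s["grip_width"])
c,M,o=wrist("w7",("zero_line","pointer_tip","tab_nose","pad_top"))
for k in o: print(k,ty(o[k]))
```

```text
[[-0.002  1.    -0.001]
 [ 1.     0.002  0.   ]
 [ 0.    -0.001 -1.   ]] 0.0003977788082806183
clock 12.95 tcp [ 0.5133 -0.225   0.198 ] F [0.9 0.1 0.5] q [-0.56  0.3  -0.06  1.22 -0.    1.01]
zero_line []
pointer_tip []
tab_nose [([0.6307, -0.12, 0.1012], 0.8, [478.1, 67.8])]
pad_top [([0.6275, -0.12, 0.0992], 0.65, [472.4, 68.1]), ([0.5151, -0.2315, 0.1303], 0.64, [318.3, 225.4])]
tab_nose (array([-0.18236544]), array([0.61556912]))
pad_top (array([-0.18204597]), array([0.6123851]))
```

View pics/w7.png

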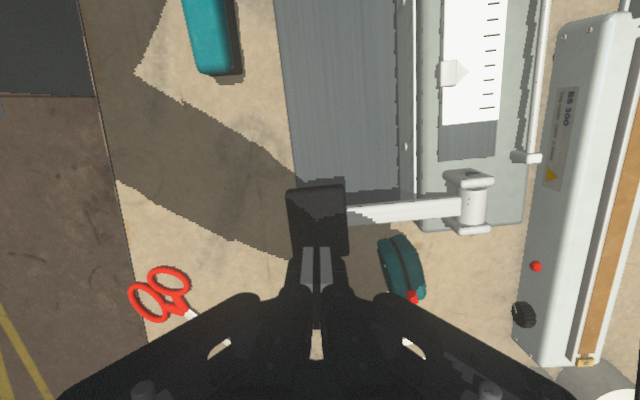

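Run:
```python
from h import *
c,M,s=cur()
n=ray(c,M,467,72,.099);print("nose",n,ty(n),"cam",M[:3,3])
im=c["image"][0:130,430:520];cv2.imwrite("pics/w7c.png",cv2.resize(im,None,fx=6,fy=4.5,interpolation=cv2.INTER_CUBIC))
g=c["image"].max(2)
for u in(486,490):
    v=g[:,u].astype(float)[:120]; 
    m=[k for k in range(1,119) if v[k]<150 and v[k]<=v[k-1] and v[k]<v[k+1]]
    print(u,[(k,round(float(ty(ray(c,M,u,k,.0962))[0][0])*1e3,1)) for k in m])
```

```text
nose [ 0.62451613 -0.12275632  0.099     ] (array([-0.18449063]), array([0.60914096])) cam [ 0.5134519  -0.14756394  0.34102215]
486 [(35, -160.9), (65, -180.9), (107, -210.8)]
490 [(3, -140.9), (19, -150.9), (35, -161.2), (50, -171.0), (65, -181.2), (79, -190.9), (93, -200.9), (107, -211.1)]
```

View pics/w7c.png

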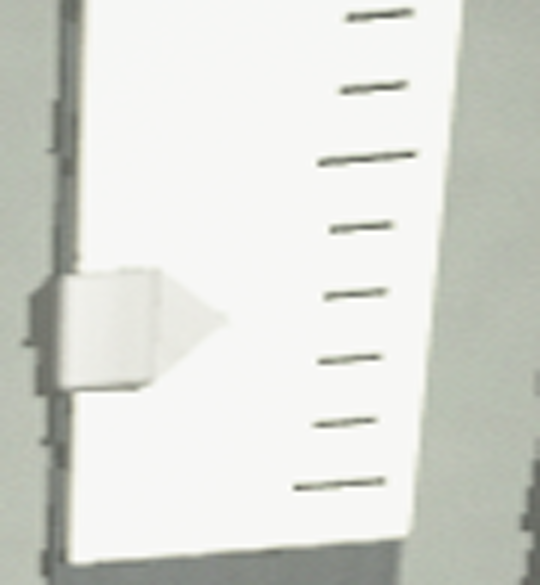

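>>> play_rows(
  plan="0 0 2 0 0;0 0 4 0 0;0 0 5.5 0 0;0 0 6.3 0 0;0 0 6.8 0 0;0 0 7.2 0 0;0 0 7.6 0 0;0 0 8 0 0",
)

```text
clock: 13.92
tcp_pos: [0.5132, -0.2252, 0.1193]
eef_rot: [0.0, 0.707, 0.707, -0.0]
ft_force: [-5.1, 1.3, 6.7]
grip_width: 0.0001
grasp_force: 3.3
```

>>> play_rows(
  plan="0 0 0.3 0 0;0 0 0.6 0 0;0 0 0.9 0 0;0 0 1.2 0 0;0 0 1.5 0 0;0 0 1.5 0 0;0 0 1.5 0 0;0 0 1.5 0 0",
)

```text
clock: 14.58
tcp_pos: [0.5135, -0.2252, 0.1049]
eef_rot: [0.001, 0.707, 0.707, -0.0]
ft_force: [-4.7, 1.8, 8.0]
grip_width: -0.0001
grasp_force: 4.3
```

Run:
```python
from h import *
c,M,o=wrist("w8",("pointer_tip","tab_nose"))
for k in o: print(k,ty(o[k]))
im=c["image"][0:120,440:640];cv2.imwrite("pics/w8c.png",cv2.resize(im,None,fx=4,fy=4,interpolation=cv2.INTER_CUBIC))
```

```text
clock 14.5833 tcp [ 0.5135 -0.2252  0.1049] F [-4.7  1.8  8. ] q [-0.56  0.35 -0.22  1.   -0.    1.01]
pointer_tip []
tab_nose [([0.6285, -0.1199, 0.1031], 0.9, [585.7, 39.1])]
tab_nose (array([-0.1820463]), array([0.61339009]))
```

View pics/w8c.png

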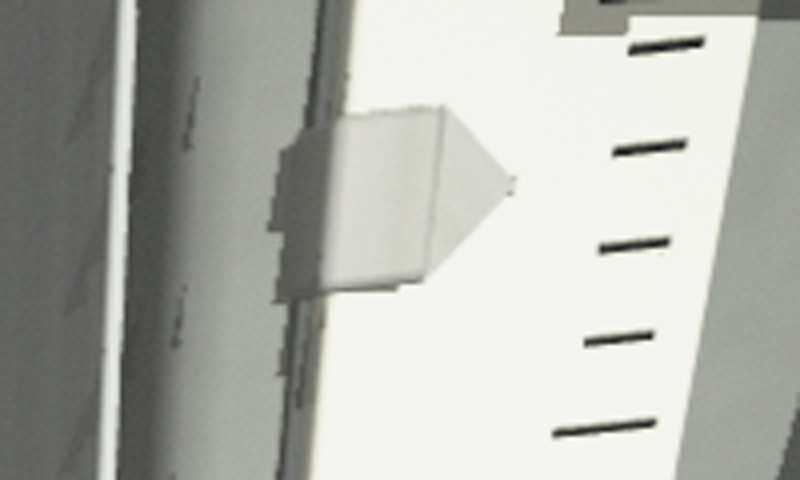

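>>> play_rows(
  plan="0 0 0.2 0 0;0 0 0.4 0 0;0 0 0.6 0 0;0 0 0.7 0 0;0 0 0.7 0 0;0 0 0.7 0 0;0 0 0.7 0 0;0 0 0.7 0 0",
)

```text
clock: 15.4
tcp_pos: [0.5142, -0.2252, 0.0984]
eef_rot: [0.001, 0.707, 0.708, 0.0]
ft_force: [-3.2, 2.6, 8.4]
grip_width: 0.0003
grasp_force: 4.8
```

```bash
cat > p.py <<'E'
from h import *
c,M,s=cur(); print(s["clock"],s["tcp_pos"].round(4),s["ft_force"].round(1),"cam",M[:3,3].round(3))
W=lambda x,y,z:px(c,M,[np.cos(YAW)*x-np.sin(YAW)*y,np.sin(YAW)*x+np.cos(YAW)*y,z])
g=c["image"].max(2).astype(np.float32)
ys=np.arange(-.205,-.150,.00025)
for x,z in((.620,.102),(.624,.102),(.636,.102),(.618,.0962),(.630,.0962)):
    q=np.array([W(x,y,z) for y in ys],np.float32); v=cv2.remap(g,q[None,:,0],q[None,:,1],1)[0]
    ok=(q[:,0]<639)&(q[:,1]>0); d=(v<70)&ok
    runs=np.split(np.flatnonzero(d),np.flatnonzero(np.diff(np.flatnonzero(d))>1)+1)
    print(x,z,"visible y",(ys[ok].min()*1e3,ys[ok].max()*1e3) if ok.any() else None,[(round(ys[r].mean()*1e3,2),round(len(r)*.25,2)) for r in runs if len(r)])
# nose: bright/steel tip column edge near expected
print("nose px exp",W(.6091,-.1841,.099))
for q in("tab_nose","pointer_tip"):
    for d in pinpoint(q,"wrist")[:1]: print(q,ty(d["centre"]),d["score"])
r=silhouettes("tab_nose","wrist")
if r:
    vv,uu=np.nonzero(r[0]["pixels"]); 
    print(r[0]["score"],len(uu),uu.min(),uu.max(),vv.min(),vv.max())
E
python3 p.py
python3 - <<'E'
import sys;sys.path.insert(0,'.')
E
```

```text
15.4 [ 0.5142 -0.2252  0.0984] [-3.2  2.6  8.4] cam [ 0.514 -0.148  0.241]
0.62 0.102 visible y (np.float64(-205.0), np.float64(-169.74999999999994)) [(np.float64(-191.37), 0.5), (np.float64(-179.5), 5.25), (np.float64(-172.12), 0.5)]
0.624 0.102 visible y (np.float64(-205.0), np.float64(-170.24999999999994)) [(np.float64(-200.87), 0.5), (np.float64(-191.37), 0.5), (np.float64(-179.5), 5.25), (np.float64(-172.12), 0.5)]
0.636 0.102 visible y (np.float64(-205.0), np.float64(-205.0)) []
0.618 0.0962 visible y (np.float64(-205.0), np.float64(-167.99999999999994)) []
0.63 0.0962 visible y (np.float64(-205.0), np.float64(-168.99999999999994)) [(np.float64(-178.62), 5.0)]
nose px exp [577.4, 44.7]
tab_nose (array([-0.18236477]), array([0.61355914])) 0.71
pointer_tip (array([-0.18021636]), array([0.61618675])) 0.83
0.7 2359 518 580 22 71
```

```bash
cat > n.py <<'E'
from h import *
c,M,s=cur()
r=silhouettes("tab_nose","wrist")
m=r[0]["pixels"]; vv,uu=np.nonzero(m)
for u in range(uu.max()-12,uu.max()+1): 
    k=vv[uu==u]; print(u,k.min(),k.max(),end=" | ")
print()
T=np.eye(4);T[:3,:3]=[[0,1,0],[1,0,0],[0,0,-1]];T[:3,3]=[.5135,-.2252,.1049]
M8=T@np.array(c["mount"]);n=ray(c,M8,568.25,46.25,.099);print("nose w8",ty(n))
g=c["image"].max(2)
for v in range(30,62,2): print(v,g[v,556:600:2].tolist())
for u,v in((uu.max(),np.median(vv[uu==uu.max()])),): print("nose now",ty(ray(c,M,u,v,.099)))
E
python3 n.py
```

```text
566 28 57 | 567 28 56 | 568 29 55 | 569 31 54 | 570 32 53 | 571 33 51 | 572 34 50 | 573 35 49 | 574 37 48 | 575 38 47 | 576 39 46 | 577 40 45 | 578 41 44 | 
nose w8 (array([-0.18381255]), array([0.60962066]))
30 [209, 204, 189, 212, 212, 213, 228, 244, 243, 243, 243, 243, 243, 243, 243, 244, 229, 146, 146, 143, 94, 34]
32 [210, 202, 196, 214, 214, 213, 214, 228, 243, 243, 243, 243, 243, 243, 243, 243, 230, 147, 147, 147, 59, 36]
34 [208, 201, 201, 213, 213, 214, 214, 210, 233, 243, 244, 244, 243, 243, 243, 243, 147, 146, 148, 145, 126, 128]
36 [210, 194, 209, 213, 212, 212, 214, 212, 211, 241, 243, 243, 244, 244, 244, 243, 145, 145, 147, 146, 194, 235]
38 [211, 193, 211, 211, 213, 214, 214, 215, 210, 214, 240, 243, 244, 243, 244, 229, 144, 147, 144, 147, 239, 243]
40 [210, 192, 214, 212, 213, 211, 214, 213, 214, 212, 214, 242, 244, 244, 243, 230, 144, 147, 147, 146, 243, 243]
42 [210, 192, 213, 213, 210, 211, 211, 214, 213, 212, 212, 198, 244, 243, 243, 242, 235, 235, 234, 235, 243, 243]
44 [207, 195, 215, 212, 212, 210, 209, 212, 213, 214, 214, 210, 243, 244, 244, 244, 244, 243, 244
[... 281 characters left out ...]
2, 214, 219, 242, 243, 244, 244, 244, 244, 243, 244, 244, 243, 244, 243, 243]
52 [201, 207, 209, 208, 212, 211, 211, 219, 243, 244, 244, 244, 244, 244, 243, 244, 244, 244, 244, 244, 244, 244]
54 [199, 211, 206, 209, 207, 211, 215, 243, 244, 244, 244, 244, 244, 244, 244, 244, 244, 244, 244, 243, 244, 244]
56 [194, 211, 212, 208, 207, 215, 242, 244, 244, 244, 244, 244, 244, 244, 244, 244, 243, 244, 244, 244, 244, 244]
58 [196, 212, 212, 207, 214, 242, 244, 244, 244, 244, 244, 244, 244, 244, 244, 244, 244, 244, 243, 244, 244, 244]
60 [196, 214, 214, 215, 243, 244, 244, 244, 244, 244, 244, 244, 244, 244, 244, 244, 244, 244, 244, 244, 244, 243]
nose now (array([-0.18330573]), array([0.60920056]))
```

>>> play_rows(
  plan="0 0 0.1 0 0;0 0 0.2 0 0;0 0 0.21 0 0;0 0 0.21 0 0;0 0 0.21 0 0;0 0 0.21 0 0;0 0 0.21 0 0;0 0 0.21 0 0",
)

```text
clock: 16.37
tcp_pos: [0.5144, -0.2252, 0.0964]
eef_rot: [0.001, 0.707, 0.708, 0.001]
ft_force: [-3.3, 2.2, 9.1]
grip_width: 0.0
grasp_force: 5.0
```

```bash
python3 p.py; python3 n.py | grep -v "^[3-6]"
```

```text
16.3667 [ 0.5144 -0.2252  0.0964] [-3.3  2.2  9.1] cam [ 0.514 -0.148  0.239]
0.62 0.102 visible y (np.float64(-205.0), np.float64(-170.24999999999994)) [(np.float64(-200.87), 0.5), (np.float64(-191.12), 0.5), (np.float64(-183.0), 3.75), (np.float64(-172.12), 0.5)]
0.624 0.102 visible y (np.float64(-205.0), np.float64(-170.74999999999994)) [(np.float64(-200.87), 0.5), (np.float64(-191.12), 0.5), (np.float64(-183.0), 3.75), (np.float64(-172.12), 0.5)]
0.636 0.102 visible y None []
0.618 0.0962 visible y (np.float64(-205.0), np.float64(-168.49999999999994)) []
0.63 0.0962 visible y (np.float64(-205.0), np.float64(-169.49999999999994)) [(np.float64(-182.37), 4.0)]
nose px exp [580.6, 43.9]
tab_nose (array([-0.18504096]), array([0.6121851])) 0.79
pointer_tip (array([-0.18136045]), array([0.61556945])) 0.82
0.72 2289 521 581 21 71
nose w8 (array([-0.1838125]), array([0.60962068]))
nose now (array([-0.18344881]), array([0.60955217]))
```

>>> play_rows(
  plan="0 0 0.03 0 0;0 0 0.03 0 0;0 0 0.03 0 0;0 0 0.03 0 0;0 0 0.03 0 0;0 0 0.03 0 0;0 0 0.03 0 0;0 0 0.03 0 0",
)

```text
clock: 17.33
tcp_pos: [0.5145, -0.2252, 0.0962]
eef_rot: [0.001, 0.707, 0.708, 0.001]
ft_force: [-2.5, 3.8, 10.1]
grip_width: -0.0
grasp_force: 5.0
```

```bash
python3 p.py|head -3; python3 n.py
```

```text
17.3333 [ 0.5145 -0.2252  0.0962] [-2.5  3.8 10.1] cam [ 0.514 -0.148  0.239]
0.62 0.102 visible y (np.float64(-205.0), np.float64(-170.49999999999994)) [(np.float64(-200.87), 0.5), (np.float64(-191.25), 0.25), (np.float64(-183.5), 4.25), (np.float64(-172.12), 0.5)]
0.624 0.102 visible y (np.float64(-205.0), np.float64(-170.74999999999994)) [(np.float64(-200.87), 0.5), (np.float64(-191.25), 0.25), (np.float64(-183.37), 4.0), (np.float64(-172.12), 0.5)]
570 26 55 | 571 27 54 | 572 29 53 | 573 30 52 | 574 31 51 | 575 32 50 | 576 33 49 | 577 35 48 | 578 36 47 | 579 37 46 | 580 38 45 | 581 39 44 | 582 40 43 | 
nose w8 (array([-0.1838125]), array([0.60962069]))
30 [206, 207, 209, 190, 211, 213, 213, 211, 215, 242, 243, 243, 243, 243, 243, 243, 243, 243, 243, 243, 243, 243]
32 [206, 208, 208, 191, 212, 213, 211, 213, 210, 221, 243, 243, 243, 243, 243, 243, 243, 243, 243, 243, 243, 243]
34 [206, 208, 210, 185, 209, 210, 212, 212, 210, 211, 225, 243, 244, 243, 243, 243, 243, 243, 243, 243, 243, 243]
36 [208, 205, 210, 188, 209, 208, 211, 211, 212, 211, 210, 227, 243, 243, 243, 243, 243, 243,
[... 739 characters left out ...]
3, 211, 209, 208, 238, 244, 243, 244, 244, 243, 145, 145, 146, 145, 143, 144]
52 [209, 208, 194, 206, 210, 206, 208, 210, 208, 235, 244, 243, 244, 244, 243, 243, 243, 243, 244, 243, 243, 244]
54 [207, 206, 197, 207, 208, 206, 208, 209, 235, 244, 243, 243, 243, 244, 243, 243, 243, 243, 244, 243, 244, 243]
56 [208, 203, 196, 211, 207, 205, 205, 235, 243, 244, 243, 243, 244, 244, 243, 244, 243, 243, 244, 243, 243, 243]
58 [208, 202, 203, 209, 210, 207, 234, 244, 244, 244, 244, 244, 244, 244, 244, 243, 243, 244, 244, 244, 244, 243]
60 [210, 203, 204, 213, 211, 233, 244, 244, 244, 244, 244, 244, 244, 244, 244, 244, 243, 244, 243, 244, 244, 244]
nose now (array([-0.18326372]), array([0.60939661]))
```

```bash
python3 -c "
from station import *
print(hand_in())"
```

```text
the job is handed in; nothing more can be done
None
```

The job is handed in: the zero line measured within about 0.2 mm of the pointer, and I am holding the lever down with the pointer about 0.2 mm from the tab nose, short of the stop, at 17 s of 64. The hand-in returned no verdict.

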